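Unload and reset the clutch setter

ROBOT

A 6-joint arm with a two-finger parallel gripper is mounted at the origin on a cart in front of the work surface, level with it; the furniture and walls round the work are solid. World frame = base frame: x ahead of the robot, y to its left, z up, the work surface at z = 0. Lengths are in m, angles in rad, forces in N, time in s.
With the tool pointing down it reaches from about 0.375 to 0.9 m from the base axis. Payload 3.1 kg.
Tool frame: the origin (TCP) lies on the centre line of the jaws, within the pads' length; the fingertips stand 25 mm ahead of it and the grasp point (between the pads) lies 6 mm ahead of it (manip.tip_extent is the distance from the TCP to the fingertips, in m); z points along the fingers, y is the line along which they close (so a half turn about z gives the same grasp; the last joint's range is limited). The gripper opens to 85 mm and grips with 20 to 120 N. Pads are 22 mm wide; open, the fingers measure 114 mm over their backs; the gripper's body (76 mm by 85 mm) begins 54 mm behind the grasp point. The pads swing forward as they close: fully open they stand 13 mm farther back than shut.
Start: joints at [-1.296, 0.527, 1.433, -0, 1.181, -0.178], TCP at [0.274, -0.562, 0.22] pointing down, gripper open.
Joint ranges: [-3.08, 3.08], [-0.75, 2.2], [0.22, 2.44], [-1.43, 4.57], [0, 2.65], [-2.85, 2.85]. Speed limits (rad/s): [2.79, 2.79, 3.14, 3.14, 3.14, 3.14].

INTERFACE

Orientations are given as a unit quaternion [x, y, z, w].
In Python, from station import readout, imaging, order, manip gives the robot as it stands.
- The arm moves only by the tool move_arm, never from a script. Its argument "rows" is a list of rows, each a list of 7 numbers: the turn, a rotation vector about the tool's x, y, z in degrees, then the shift along the tool's x, y, z in mm, then the closure, from 0 (fully open) to 1 (shut). A call has 1 to 12 rows; each row is the pose to reach, as a shift and turn from the pose commanded when the call began, along the tool's axes at that moment; what a row does not reach only later rows make up. A row lasts 1/12 s, in which the tool goes at most 41.7 mm and 7.16 degrees, less where a joint would pass 70% of its speed; a pose out of reach is approached as far as the arm can. A call with a gripper value outside its range is refused whole. The fingers move at their own pace and stop on an object; "squeeze" is the grip in N (left out, the last holds). Time passes only in rows, so rows that repeat a pose let the fingers close. It gives the time, the measured TCP pose, the force, the opening and the grip force at its end, in the units of the state.
- readout.sense(): the state, without advancing time (a new reading comes with each control period).
- imaging.snapshot(name): name is "side" or "top"; returns a dict with "img" (420x560x3 uint8, red, green, blue), "z_map" (420x560 float32, m along the optical axis (not along the pixel's ray), 0 where there is no reading), "fovy" (degrees; the focal length in pixels is half the picture's height over the tangent of half this angle, whatever the lens; pixels are square), "cx", "cy" (the principal point, pixels), "rvec" (rotation vector, rad) and "tvec" (3), from world to camera coordinates, as OpenCV has them. Camera axes: x right, y down, z forward; pixel columns grow to the right and rows downward; lengths in m; the calibration is good to about 2 mm. A picture is of the moment at which its call begins.
- order.sign_off(): hands the job in; it is judged then, once.
The state is a dict: "t": time; "q": joint angles; "qd": joint speeds; "tau": joint torques, N m; "tcp_pos": TCP position; "tool_rot": TCP orientation; "force": force on the tool from outside, world axes, zero at the start; "ft_torque": the same for the moment, N m; "finger_gap": opening from 0.0 (shut) to 1.0 (fully open); "gripper_force": force on a finger pad.
Only numpy, scipy, OpenCV 4.12 (cv2) and the standard library are available. Lean on these libraries where they do the work, as an engineer would, in place of code of your own. Each camera call takes 0.05 s, during which the arm holds its last target. There are 200 camera calls.

TASK

On the clutch setter, turn the winged sleeve all the way back until its pointer is at zero, then bring it up click by click to 3 and leave it resting in that click. Then press the trip plunger beside it fully down and let it spring back. Do not force the fixture, and leave the mesh pot, dropper bottle and screwdriver where they are.

Things in the scene. Friction and masses are not known exactly. Their poses are not given: they have to be found in the camera images.
- setter: Clutch setter, fixed to the bench. Origin on the bench; its -x faces the robot, +y points to the plunger. Sizes in mm in its frame: base plate x -90..90, y -70..130, 12 high; grey housing x 10..85, y -58..58, top z 90 (95 with scale and pointer); winged sleeve in front of the housing; front bearing block x -88..-72, y -22..22, top z 74; plunger post at (30, 100).
- scale_zero (a point): Mark 0 (long, thick) on the black scale plate on the housing, at (55, -40, 92) mm in the setter's frame; fixed. Nine white marks, 0 to 8, follow one another 10 mm apart towards the setter's +y: mark 3 at y -10, mark 5 (long) at y +10, mark 8 at y +40.
- pointer_tip (a point): Tip of the small steel pointer on the housing, driven by the sleeve along the scale: 10 mm a click towards the setter's +y. It reads 0 at setter y = -40 mm and 3 at y = -10 mm. Do not push it.
- sleeve_centre (a point): Middle of the black slick winged sleeve, on its level axis (the setter's x), at (-38, 0, 65) mm; fixed. Hub radius 22 mm, 54 mm long, with five flat wings 72 degrees apart: 50 mm along the axis, 10 mm thick, reaching 50 mm from the axis. Push a wing over the top with shut fingertips along its arc, then take the next; 33 mm free between wings, 30 mm above the axis.
- sleeve (a joint): Turn of the sleeve, rad: 0 at number 0, 0.628 (36 degrees) a click and number, 1.885 at 3; grows as its top moves to the setter's +y. Even numbers: one wing upright; odd: two wings 36 degrees either side. A detent pulls it into the nearest click and holds it; 5 to 15 N on a wing gets over the crest half way. Hard stops 0.09 rad below 0 and above 8. Starts from 2 to 6.
- plunger_top (a point): Centre of the top of the steel trip plunger (cap 29 mm across on a grey post 34 mm across), at (30, 100, 95) mm in the setter's frame when up. It goes straight down 12 mm to a hard stop; spring 4.5 N at first, 10.5 N at the bottom; springs back by itself.
- plunger (a joint): How far the trip plunger is pressed, m: 0 up, 0.012 fully down.
- mesh_pot: Black mesh pen pot, 68 mm across, 124 mm tall, loose, origin under its centre. Leave alone.
- dropper_bottle: Brown dropper bottle, 33 mm across, 102 mm tall, loose, origin under its centre. Leave alone.
- screwdriver: Dark screwdriver 124 mm long lying on the bench, 13 mm thick, loose. Leave alone.

How it is judged:
On the way, in this order (a step that is already met when the one before it is completed fails the run):
1. the sleeve is turned back to zero (y of pointer_tip in the frame of setter below -0.0375 m), for 0.1 s.
2. the sleeve rests at 3 with the fingers off it (y of pointer_tip in the frame of setter between -0.0125 and -0.0075 m and contact force between the fingers and setter below 0.3 N), for 0.2 s.
3. the trip plunger is pressed fully down (value of joint plunger above 0.0105 m and y of pointer_tip in the frame of setter between -0.0125 and -0.0075 m), for 0.1 s.
At the end, for the whole second after the job is handed in: The pointer rests within 2.5 mm of mark 3 (setter y = -10 mm), the sleeve is still and the trip plunger has sprung back up (within 2 mm) (y of pointer_tip in the frame of setter between -0.0125 and -0.0075 m and value of joint plunger below 0.002 m and velocity of joint sleeve between -0.1 and 0.1 rad/s); the robot touches nothing.
It fails at once if the fixture is forced (more than 80 N from the fingers) (contact force between the fingers and setter above 80 N).
It fails at once if the mesh pot, dropper bottle or screwdriver is shifted by more than 30 mm (distance of any of mesh_pot, dropper_bottle, screwdriver from where it was at the start of the episode above 0.03 m).
It also fails if it takes over 72 s, if anything falls off the work surface, if the arm or the gripper's body presses on something with over 40 N, if the wrist force passes 120 N, or if a joint passes its speed limit or range.

## Working session

There is one attempt and no reset: what is moved stays moved. The work goes in short steps, Python scripts to look and compute and a tool call to move; the robot and the scene stay as the last step left them, time stands still between calls to the robot, and variables do not carry over. Pictures are saved under pics/ and viewed, at most 10 in all, crops included, and the job is handed in when it is done.

Besides the shell and the picture viewer there is one more tool, called after "Emit:" in YAML: its name, and indented under it one key for each argument. move_arm: Moves the arm, as the interface text tells. Its arguments: {"type":"object","properties":{"rows":{"type":"array"},"squeeze":{"type":"number"}},"required":["rows"]}

```bash
mkdir -p pics; cat > h.py <<'E'
import numpy as np, cv2
from station import readout, imaging, order, manip
def snap(n,save=None):
    s=imaging.snapshot(n); 
    if save: cv2.imwrite(f'pics/{save}.png',s['img'][:,:,::-1])
    return s
def cam(s):
    f=s['img'].shape[0]/2/np.tan(np.radians(s['fovy'])/2)
    R=cv2.Rodrigues(np.array(s['rvec'],float))[0]; t=np.array(s['tvec'],float).reshape(3)
    return f,R,t
def ray(s,u,v,z):
    f,R,t=cam(s); d=R.T@np.array([(u-s['cx'])/f,(v-s['cy'])/f,1]); c=-R.T@t
    return c+d*(z-c[2])/d[2]
def cloud(s):
    f,R,t=cam(s); Z=s['z_map']; v,u=np.mgrid[:Z.shape[0],:Z.shape[1]]
    P=np.stack([(u-s['cx'])/f*Z,(v-s['cy'])/f*Z,Z],-1)
    W=(P-t)@R; W[Z==0]=np.nan
    return W
def proj(s,p):
    f,R,t=cam(s); c=R@np.array(p)+t; return f*c[0]/c[2]+s['cx'],f*c[1]/c[2]+s['cy']
E
python3 - <<'E'
from h import *
st=readout.sense(); print(st)
print({k:getattr(manip,k) for k in dir(manip) if k[0]!='_'})
for n in('top','side'):
    s=snap(n,n); f,R,t=cam(s); print(n,f,-R.T@t,R[2],s['cx'],s['cy'])
E
```

```text
{'t': 0.0, 'q': array([-1.29553019e+00,  5.28443519e-01,  1.43389353e+00,  1.96360490e-05,
        1.18140313e+00, -1.78534996e-01]), 'qd': array([-6.18004000e-04, -2.16808055e-03, -9.64209899e-04,  2.64664843e-04,
       -1.25009494e-03, -3.84543727e-05]), 'tau': array([-2.51662364e-03, -4.42360497e+01, -1.78026974e+01, -3.65875858e-04,
        8.37257219e-03,  1.55587351e-06]), 'tcp_pos': array([ 0.27380006, -0.56101903,  0.21945035]), 'tool_rot': array([ 9.74368597e-01,  2.24954851e-01, -4.28444986e-05, -1.07294630e-03]), 'force': array([ 0.13024126,  0.4547611 , -0.43591926]), 'ft_torque': array([ 0.03283425, -0.04013951,  0.0357641 ]), 'gripper_force': 0.0, 'finger_gap': 0.9988322017676164}
{'PlanningError': <class 'station.PlanningError'>, 'tip_extent': 0.025}
top 495.5433061034654 [0.4554512  0.33361963 1.02449946] [ 0.13037143 -0.007512   -0.99143677] 272.79566299204714 205.6190009402878
side 507.49381581078364 [0.19915485 1.02327336 0.81690332] [ 0.35415004 -0.64988976 -0.67247383] 276.4315499750457 202.6802134594955
```

View pics/top.png

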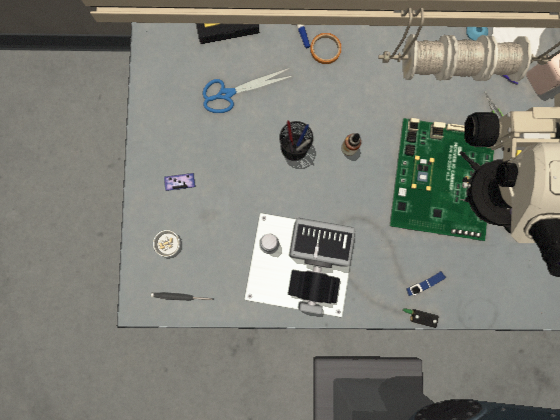

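View pics/side.png

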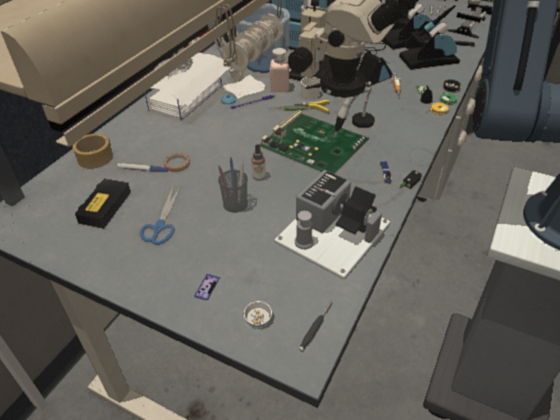

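The top view shows the setter's white plate around (300,265), with the scale at (322,243), the plunger at (268,242) and the sleeve at (314,287). The pot is at (297,140), the bottle at (352,145) and the screwdriver at (180,297). The setter's +y runs to the image left.

```bash
python3 - <<'E'
from h import *
s=snap('top'); im=s['img']; hsv=cv2.cvtColor(im,cv2.COLOR_RGB2HSV)
m=((hsv[...,2]>185)&(hsv[...,1]<40)).astype(np.uint8); 
roi=np.zeros_like(m); roi[205:325,235:365]=1; m*=roi
n,l,st,c=cv2.connectedComponentsWithStats(m); i=1+np.argmax(st[1:,4]); print(st[i])
pts=np.argwhere(l==i)[:,::-1]
W=np.array([ray(s,u,v,.012)[:2] for u,v in pts],np.float32)
r=cv2.minAreaRect(W); b=cv2.boxPoints(r); print(r,b)
# yaw: long side 200 along setter y ; choose +y with world y+
e=[b[1]-b[0],b[2]-b[1]]; ly=max(e,key=np.linalg.norm); ly=ly/np.linalg.norm(ly); ly*=np.sign(ly[1])
lx=np.array([ly[1],-ly[0]]); c0=np.array(r[0]); O=c0-0.03*ly
yaw=np.arctan2(lx[1],lx[0]); print('O',O,'yaw',np.degrees(yaw))
w2s=lambda p:((p[...,:2]-O)@np.stack([lx,ly],1))
# plunger cap by cloud
C=cloud(s); S=w2s(C); z=C[...,2]
k=(np.abs(S[...,0]-.03)<.03)&(np.abs(S[...,1]-.1)<.03)&(z>.08); print('cap',S[k].mean(0)*1e3,z[k].mean(),k.sum())
k=(z>.085)&(z<.1)&(S[...,0]>0)&(S[...,0]<.1)&(np.abs(S[...,1])<.07); print('housing',np.percentile(S[k],[1,99],axis=0)*1e3,np.median(z[k]))
# rectified crop in setter frame at z=0.092, and 0.1
f,R,t=cam(s)
g=np.float32([[x,y] for x in(-.1,.1) for y in(-.08,.14)])
src=np.float32([proj(s,[*(O+x*lx+y*ly),.095]) for x,y in g]); dst=np.float32([[(.14-y)*3000,(.1-x)*3000] for x,y in g])
cv2.imwrite('pics/rect.png',cv2.warpPerspective(im,cv2.getPerspectiveTransform(src,dst),(660,600),flags=cv2.INTER_CUBIC)[:,:,::-1])
# sleeve: heights profile across y for x -60..-20
for y in range(-56,57,8):
    k=(np.abs(S[...,1]*1e3-y)<3)&(S[...,0]>-.055)&(S[...,0]<-.02); print(y,np.round(np.nanpercentile(z[k],[10,50,90])*1e3) if k.any() else None)
np.savez('pose.npz',O=O,lx=lx,ly=ly)
E
```

```text
[ 245  213   68   96 3469]
((0.47573089599609375, 0.3058967888355255), (0.12537463009357452, 0.17851433157920837), 80.43245697021484) [[0.377296   0.25891688]
 [0.55332726 0.22924599]
 [0.5741658  0.3528767 ]
 [0.39813453 0.3825476 ]]
O [0.50531361 0.30091048] yaw 80.43246
cap [nan nan] nan 0
housing [[ 20.00563527 -13.05878431]
 [ 46.03496232  13.2694924 ]] 0.09364871442214602
-56 [84. 87. 88.]
-48 [87. 89. 91.]
-40 [89. 91. 93.]
-32 [89. 91. 93.]
-24 [88. 91. 93.]
-16 [89. 91. 92.]
-8 [88. 91. 93.]
0 [88. 91. 93.]
8 [88. 91. 93.]
16 [87. 90. 92.]
24 [ 9. 14. 85.]
32 [10. 11. 13.]
40 [ 9. 12. 74.]
48 [ 56.  91. 106.]
56 [ 56.  91. 106.]<stdin>:16: RuntimeWarning: Mean of empty slice.
  ret = um.true_divide(
  ret = ret.dtype.type(ret / rcount)
```

View pics/rect.png

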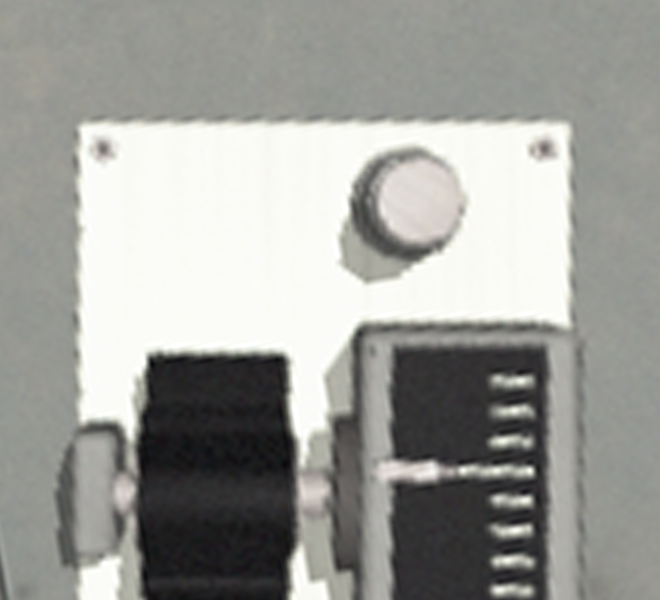

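The warped crop has its axes swapped: the edge at the image top is the setter's y=+130 side. The pointer lies on the fourth mark from the +y end, the long one, so it reads 5. I'll refit the pose with the axes corrected and check it on the cap and marks.

```bash
python3 - <<'E'
from h import *
s=snap('top'); im=s['img']
b=np.array([[0.377296,0.25891688],[0.55332726,0.22924599],[0.5741658,0.3528767],[0.39813453,0.3825476]])
lx=b[1]-b[0]; lx/=np.linalg.norm(lx); ly=np.array([-lx[1],lx[0]]); O=(b[2]+b[3])/2-.13*ly
yaw=np.degrees(np.arctan2(lx[1],lx[0])); print(O,yaw)
S2=lambda P:((P[...,:2]-O)@np.stack([lx,ly],1))
for s_ in (s,snap('side')):
    C=cloud(s_); S=S2(C); z=C[...,2]
    k=(np.hypot(S[...,0]-.03,S[...,1]-.1)<.025)&(z>.088); print('cap',S[k].mean(0)*1e3,z[k].mean(),k.sum())
    k=(z>.086)&(z<.1)&(S[...,0]>-.005)&(S[...,0]<.1)&(np.abs(S[...,1])<.075); print('housing',np.percentile(S[k],[1,99],axis=0)*1e3,np.median(z[k]))
    k=(z>.06)&(z<.08)&(S[...,0]<-.07)&(S[...,0]>-.1)&(np.abs(S[...,1])<.03); print('block',np.percentile(S[k],[2,98],axis=0)*1e3,np.median(z[k]))
    # objects
    k=(z>.02)&(np.abs(S[...,0])<.25)&(np.abs(S[...,1])<.3)&((np.abs(S[...,0])>.1)|(np.abs(S[...,1]-.03)>.11))
    n,l,st,c=cv2.connectedComponentsWithStats(k.astype(np.uint8))
    for i in range(1,n):
        if st[i,4]>40: print('obj',np.nanpercentile(C[l==i],[3,97],axis=0).round(3).tolist())
# white marks, by rays at z=.0925
m=(im.min(2)>110).astype(np.uint8); n,l,st,c=cv2.connectedComponentsWithStats(m)
for i in range(1,n):
    p=(ray(s,*c[i],.0925)[:2]-O); q=[p@lx*1e3,p@ly*1e3]
    if 15<q[0]<80 and abs(q[1])<55: print('mark',np.round(q,1),st[i,2:])
np.savez('pose.npz',O=O,lx=lx,ly=ly,yaw=yaw)
g=np.float32([[x,y] for x in(-.1,.1) for y in(-.08,.14)])
src=np.float32([proj(s,[*(O+x*lx+y*ly),.095]) for x,y in g]); dst=np.float32([[(.14-y)*2500,(.1-x)*2500] for x,y in g])
cv2.imwrite('pics/rect2.png',cv2.warpPerspective(im,cv2.getPerspectiveTransform(src,dst),(550,500),flags=cv2.INTER_CUBIC)[:,:,::-1])
st=readout.sense(); from scipy.spatial.transform import Rotation as Ro
print(Ro.from_quat(st['tool_rot']).as_matrix().round(3))
for nm,p in dict(sleeve=(-.038,0),plung=(.03,.1)).items(): print(nm,O+p[0]*lx+p[1]*ly)
E
```

```text
[0.46454285 0.2395204 ] -9.56754056275401
cap [ 29.89064686 100.6399943 ] 0.09357724332289011 180
housing [[  4.62838423 -54.26653229]
 [ 83.24385288  56.27766022]] 0.09014247186776929
block [[-87.54446446 -19.42709547]
 [-71.01288826  22.2138162 ]] 0.07232518205392173
obj [[0.477, -0.067, 0.18], [0.668, -0.003, 0.391]]
obj [[0.683, 0.251, 0.022], [0.727, 0.314, 0.113]]
obj [[0.695, 0.288, 0.023], [0.727, 0.298, 0.12]]
obj [[0.698, 0.158, 0.024], [0.707, 0.181, 0.075]]
obj [[0.246, -0.025, 0.239], [0.28, 0.109, 0.382]]
cap [ 28.67876307 101.76116122] 0.09362042849122497 129
housing [[  3.26739408 -53.9807276 ]
 [ 83.46523841  56.74353271]] 0.09064632027492653
block [[-88.03036252 -18.59107395]
 [-71.8937945   22.15084292]] 0.07218971465956756
obj [[0.472, -0.07, 0.178], [0.667, -0.002, 0.392]]
obj [[0.183, 0.001, 0.248], [0.274, 0.123, 0.464]]
obj [[0.585, -0.085, 0.027], [0.607, -0.065, 0.095]]
obj [[0.697, 0.16, 0.023], [0.708, 0.183, 0.072]]
obj [[0.685, 0.252, 0.023], [0.726, 0.313, 0.114]]
obj [[0.352, -0.002, 0.02], [0.376, 0.042, 0.023]]
mark [60.9 40.1] [ 3  8 16]
mark [61.7 30. ] [ 2  7 12]
mark [60.6 20. ] [ 3  8 14]
mark [61.3  0.1] [ 3  7 14]
mark [ 61.1 -10. ] [ 3  7 14]
mark [ 61.  -20.1] [ 3  7 14]
mark [ 60.9 -29.9] [ 3  7 14]
mark [ 54.6 -39.9] [ 5 14 43]
[[ 0.899  0.438 -0.   ]
 [ 0.438 -0.899  0.001]
 [ 0.    -0.001 -1.   ]]
sleeve [0.42707141 0.24583639]
plung [0.51074657 0.33314314]
```

View pics/rect2.png

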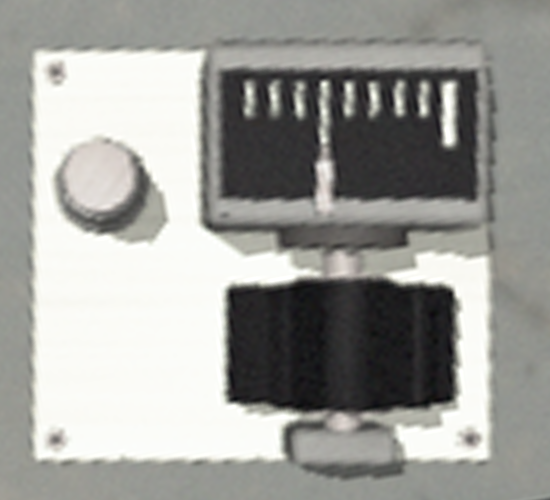

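Every check agrees: cap at (30,100.6), marks within 1 mm in y, block and housing edges as given. The pointer is on 5. Next I'll check that the path past the microscope is clear.

```bash
python3 - <<'E'
from h import *
for n in('top','side'):
    C=cloud(snap(n)).reshape(-1,3); C=C[~np.isnan(C[:,0])]
    for zlo in(.04,.12,.25):
        o=[]
        for y in np.arange(-.7,.35,.05):
            k=(np.abs(C[:,1]-y)<.025)&(C[:,2]>zlo)&(C[:,0]>.2)&(C[:,0]<.9); o.append((round(y,2),k.sum(),round(float(np.percentile(C[k,0],1)),2) if k.sum()>3 else None,round(float(C[k,2].max()),2) if k.sum()>3 else None))
        print(n,zlo,o)
from scipy.spatial.transform import Rotation as Ro
s=readout.sense(); M=Ro.from_quat(s['tool_rot']).as_matrix(); d=np.load('pose.npz')
for p in([.385,-.3,.22],[.385,0,.22],[*(d['O']-.038*d['lx']+.05*d['ly']),.22]): print(np.round((M.T@(np.array(p)-s['tcp_pos']))*1e3,1))
lx=d['lx'];ly=d['ly'];T=np.array([[*ly,0],[*lx,0],[0,0,-1]]).T; print(np.degrees(Ro.from_matrix(M.T@T).as_rotvec()))
E
```

```text
top 0.04 [(np.float64(-0.7), np.int64(0), None, None), (np.float64(-0.65), np.int64(0), None, None), (np.float64(-0.6), np.int64(0), None, None), (np.float64(-0.55), np.int64(0), None, None), (np.float64(-0.5), np.int64(0), None, None), (np.float64(-0.45), np.int64(0), None, None), (np.float64(-0.4), np.int64(0), None, None), (np.float64(-0.35), np.int64(0), None, None), (np.float64(-0.3), np.int64(0), None, None), (np.float64(-0.25), np.int64(462), 0.84, 0.09), (np.float64(-0.2), np.int64(89), 0.87, 0.08), (np.float64(-0.15), np.int64(0), None, None), (np.float64(-0.1), np.int64(1104), 0.54, 0.36), (np.float64(-0.05), np.int64(7958), 0.28, 0.41), (np.float64(0.0), np.int64(7731), 0.27, 0.41), (np.float64(0.05), np.int64(3236), 0.26, 0.41), (np.float64(0.1), np.int64(2655), 0.24, 0.41), (np.float64(0.15), np.int64(1566), 0.54, 0.42), (np.float64(0.2), np.int64(2287), 0.4, 0.41), (np.float64(0.25), np.int64(3383), 0.38, 0.41), (np.float64(0.3), np.int64(1814), 0.41, 0.41)]
top 0.12 [(np.float64(-0.7), np.int64(0), None, None), (np.float64(-0.65), np.int64(0), None, None), (np.float64(
[... 4257 characters left out ...]
.float64(-0.25), np.int64(13), 0.76, 0.3), (np.float64(-0.2), np.int64(20), 0.72, 0.31), (np.float64(-0.15), np.int64(322), 0.68, 0.34), (np.float64(-0.1), np.int64(609), 0.45, 0.4), (np.float64(-0.05), np.int64(3006), 0.28, 0.44), (np.float64(0.0), np.int64(3003), 0.2, 0.47), (np.float64(0.05), np.int64(3180), 0.2, 0.48), (np.float64(0.1), np.int64(3001), 0.2, 0.42), (np.float64(0.15), np.int64(974), 0.22, 0.43), (np.float64(0.2), np.int64(710), 0.81, 0.45), (np.float64(0.25), np.int64(937), 0.81, 0.47), (np.float64(0.3), np.int64(1238), 0.81, 0.48)]
[ 214.4 -186.4    0.3]
[ 3.459e+02 -4.560e+02  4.000e-01]
[ 5.206e+02 -6.992e+02  6.000e-01]
[-2.36521274e-02 -1.94641088e-02 -5.44326904e+01]
```

```bash
python3 - <<'E'
from h import *
for n in('top','side'):
    C=cloud(snap(n)).reshape(-1,3); C=C[~np.isnan(C[:,0])]
    for a,b in((.06,.15),(.15,.22),(.22,.3),(.3,.4),(.4,.6)):
        k=(C[:,1]>-.3)&(C[:,1]<.1)&(C[:,2]>a)&(C[:,2]<b)&(C[:,0]>.31)&(C[:,0]<.8)
        P=C[k]; o=np.argsort(P[:,0])[:400:40]; print(n,a,k.sum(),P[o].round(3).tolist())
E
```

```text
top 0.06 0 []
top 0.15 2009 [[0.536, -0.078, 0.173], [0.539, -0.065, 0.188], [0.543, -0.054, 0.189], [0.544, -0.07, 0.188], [0.547, -0.036, 0.179], [0.549, -0.066, 0.19], [0.551, -0.05, 0.188], [0.553, -0.073, 0.189], [0.555, -0.073, 0.187], [0.556, -0.038, 0.185]]
top 0.22 4663 [[0.546, -0.036, 0.274], [0.564, -0.047, 0.243], [0.569, -0.032, 0.277], [0.573, -0.03, 0.263], [0.576, -0.029, 0.281], [0.579, -0.029, 0.262], [0.582, -0.032, 0.252], [0.586, -0.025, 0.267], [0.595, -0.032, 0.243], [0.63, -0.034, 0.286]]
top 0.3 8519 [[0.452, -0.038, 0.38], [0.457, -0.038, 0.379], [0.461, -0.044, 0.377], [0.465, -0.043, 0.38], [0.47, -0.023, 0.388], [0.475, -0.026, 0.387], [0.478, -0.024, 0.39], [0.482, -0.027, 0.396], [0.485, -0.025, 0.393], [0.487, -0.035, 0.396]]
top 0.4 68 [[0.467, -0.024, 0.401], [0.475, -0.028, 0.406]]
side 0.06 315 [[0.55, -0.166, 0.118], [0.56, -0.188, 0.083], [0.576, -0.126, 0.106], [0.582, -0.097, 0.074], [0.585, -0.085, 0.099], [0.589, -0.078, 0.077], [0.594, -0.086, 0.096], [0.599, -0.074, 0.077]]
side 0.15 1291 [[0.528, -0.086, 0.185], [0.539, -0.066, 0.184], [0.543, -0.051, 0.177], [0.547, -0.066, 0.187], [0.552, -0.032, 0.176], [0.555, -0.028, 0.18], [0.559, -0.024, 0.176], [0.562, -0.043, 0.19], [0.565, -0.076, 0.198], [0.567, -0.043, 0.189]]
side 0.22 2757 [[0.543, -0.044, 0.277], [0.55, -0.061, 0.286], [0.553, -0.06, 0.275], [0.558, -0.066, 0.241], [0.56, -0.041, 0.265], [0.563, -0.058, 0.22], [0.565, -0.049, 0.255], [0.567, -0.035, 0.264], [0.57, -0.041, 0.237], [0.574, -0.029, 0.275]]
side 0.3 4205 [[0.451, -0.094, 0.381], [0.456, -0.105, 0.381], [0.459, -0.075, 0.386], [0.463, -0.053, 0.379], [0.465, -0.025, 0.397], [0.468, -0.059, 0.388], [0.471, -0.031, 0.377], [0.474, -0.029, 0.375], [0.479, -0.026, 0.396], [0.483, -0.03, 0.388]]
side 0.4 65 [[0.467, -0.064, 0.402], [0.478, -0.03, 0.41]]
```

Emit:
move_arm:
  rows:
    - [0,0,-54.4,246,-282,0,1]
    - [0,0,-54.4,246,-282,0,1]
    - [0,0,-54.4,246,-282,0,1]
    - [0,0,-54.4,246,-282,0,1]
    - [0,0,-54.4,246,-282,0,1]
    - [0,0,-54.4,246,-282,0,1]
    - [0,0,-54.4,246,-282,0,1]
    - [0,0,-54.4,246,-282,0,1]
    - [0,0,-54.4,246,-282,0,1]
    - [0,0,-54.4,246,-282,0,1]
    - [0,0,-54.4,246,-282,0,1]
    - [0,0,-54.4,246,-282,0,1]
  squeeze: 20

```text
t: 1.45
tcp_pos: [0.3721, -0.201, 0.2208]
tool_rot: [0.763, 0.646, -0.0, 0.001]
force: [-0.0, -0.2, 0.2]
finger_gap: 0.001
gripper_force: 0.0
```

Emit:
move_arm:
  rows:
    - [0,0,0,37,-6,0,1]
    - [0,0,0,74,-12,0,1]
    - [0,0,0,111,-17,0,1]
    - [0,0,0,148,-22,0,1]
    - [0,0,0,185,-27,0,1]
    - [0,0,0,220,-32,0,1]
    - [0,0,0,260,-32,0,1]
    - [0,0,0,300,-30,0,1]
    - [0,0,0,340,-28,0,1]
    - [0,0,0,380,-26,0,1]
    - [0,0,0,420,-24,0,1]
    - [0,0,0,460,-22,0,1]

```text
t: 2.45
tcp_pos: [0.4287, 0.2576, 0.2205]
tool_rot: [0.765, 0.644, 0.001, 0.0]
force: [0.2, -0.9, 0.8]
finger_gap: -0.0
gripper_force: 0.0
```

Emit:
move_arm:
  rows:
    - [0,0,0,30,2,0,1]
    - [0,0,0,40,2,0,1]
    - [0,0,0,40,2,0,1]

```text
t: 2.7
tcp_pos: [0.4373, 0.2969, 0.2202]
tool_rot: [0.764, 0.646, 0.001, 0.0]
force: [0.3, -0.2, -0.8]
finger_gap: -0.002
gripper_force: 0.0
```

```bash
cat >> h.py <<'E'
def where():
    from scipy.spatial.transform import Rotation as Ro
    d=np.load('pose.npz'); s=readout.sense(); M=Ro.from_quat(s['tool_rot']).as_matrix()
    T=np.array([[*d['ly'],0],[*d['lx'],0],[0,0,-1]]).T
    p=s['tcp_pos'][:2]-d['O']; tip=s['tcp_pos']+M[:,2]*.025
    print('t',round(s['t'],2),'setter x,y',(p@d['lx']*1e3).round(1),(p@d['ly']*1e3).round(1),'tip z',(tip[2]*1e3).round(1),'rot err',np.degrees(Ro.from_matrix(M.T@T).as_rotvec()).round(2),'F',s['force'].round(1))
def pointer():
    d=np.load('pose.npz'); s=snap('top'); O,lx,ly=d['O'],d['lx'],d['ly']
    ys=np.arange(-50,51,.5); v=[]
    for x in np.arange(27,47,1.):
        uv=np.float32([proj(s,[*(O+x/1e3*lx+y/1e3*ly),.095]) for y in ys])
        v.append(cv2.remap(s['img'].min(2).astype(np.float32),uv[:,0],uv[:,1],cv2.INTER_LINEAR).ravel())
    v=np.median(v,0); v=v-np.median(v); w=np.where(v>.5*v.max(),v,0); print('pointer y',((w*ys).sum()/w.sum()).round(1),'contrast',v.max().round(0), 'width',(w>0).sum()*.5)
    return s
E
python3 - <<'E'
from h import *
where(); s=pointer()
E
```

```text
t 2.7 setter x,y -36.4 52.0 tip z 195.2 rot err [ 0.08 -0.04  0.01] F [ 0.3 -0.2 -0.8]
pointer y -10.9 contrast 20.0 width 28.0
```

Emit:
move_arm:
  rows:
    - [0,0,0,0,-1,30,1]
    - [0,0,0,0,-1,60,1]
    - [0,0,0,0,-1,80,1]
    - [0,0,0,0,-1,92,1]
    - [0,0,0,0,-1,102,1]
    - [0,0,0,0,-1,102,1]
    - [0,0,0,0,-1,102,1]

```text
t: 3.33
tcp_pos: [0.4345, 0.2947, 0.1184]
tool_rot: [0.764, 0.645, -0.0, -0.0]
force: [0.1, 0.1, 0.5]
finger_gap: -0.0
gripper_force: 0.0
```

```bash
python3 - <<'E'
from h import *
where(); snap('side','s3')
im=cv2.imread('pics/s3.png')[130:290,250:430]; cv2.imwrite('pics/s3c.png',cv2.resize(im,None,fx=3.5,fy=3.5,interpolation=cv2.INTER_CUBIC))
E
```

```text
t 3.33 setter x,y -38.8 49.4 tip z 93.4 rot err [-0.04  0.04 -0.15] F [0.1 0.1 0.5]
```

View pics/s3c.png

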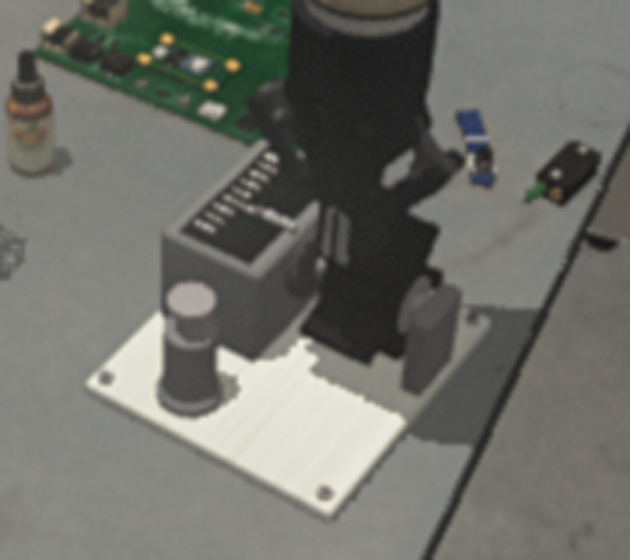

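The side crop shows the shut fingers standing free beside the +36° wing, with the pointer near (270,213). I'll push back the first two clicks.

Emit:
move_arm:
  rows:
    - [0,0,0,-5,0,0,1]
    - [0,0,0,-10,0,0,1]
    - [0,0,0,-15,0,0,1]
    - [0,0,0,-20,0,0,1]
    - [0,0,0,-25,0,0,1]
    - [0,0,0,-30,0,0,1]
    - [0,0,0,-35,0,0,1]
    - [0,0,0,-39,0,0,1]
    - [0,0,0,-43,0,0,1]
    - [0,0,0,-47,0,0,1]
    - [0,0,0,-51,0,0,1]
    - [0,0,0,-51,0,0,1]

```text
t: 4.38
tcp_pos: [0.4253, 0.2451, 0.1183]
tool_rot: [0.764, 0.645, -0.0, -0.0]
force: [-0.4, 0.6, -0.2]
finger_gap: 0.002
gripper_force: 0.0
```

```bash
python3 - <<'E'
from h import *
import re
src=open('h.py').read().replace("def pointer():","def pointer(cam_='side'):").replace("s=snap('top'); O,lx","s=snap(cam_); O,lx"); open('h.py','w').write(src)
E
python3 - <<'E'
from h import *
where(); pointer()
E
```

```text
t 4.38 setter x,y -39.6 -1.0 tip z 93.3 rot err [-0.04  0.02 -0.06] F [-0.4  0.6 -0.2]
pointer y 4.4 contrast 88.0 width 10.0
```

Emit:
move_arm:
  rows:
    - [0,0,0,4,0,0,1]
    - [0,0,0,4,0,-20,1]
    - [0,0,0,6,0,-40,1]
    - [0,0,0,40,0,-40,1]
    - [0,0,0,51,1,-40,1]
    - [0,0,0,51,1,-40,1]

```text
t: 4.93
tcp_pos: [0.4365, 0.2985, 0.1589]
tool_rot: [0.763, 0.647, 0.002, 0.0]
force: [0.2, -0.0, -0.7]
finger_gap: -0.003
gripper_force: 0.0
```

```bash
python3 - <<'E'
from h import *
where(); s=pointer()
d=np.load('pose.npz'); O,lx,ly=d['O'],d['lx'],d['ly']
def rect(s,nm):
    g=np.float32([[x,y] for x in(-.1,.1) for y in(-.08,.14)])
    src=np.float32([proj(s,[*(O+x*lx+y*ly),.095]) for x,y in g]); dst=np.float32([[(.14-y)*2500,(.1-x)*2500] for x,y in g])
    return cv2.warpPerspective(s['img'],cv2.getPerspectiveTransform(src,dst),(550,500),flags=cv2.INTER_CUBIC)[:250,150:,::-1]
cv2.imwrite('pics/r4.png',np.vstack([rect(s,0),rect(snap('top'),0)]))
E
```

```text
t 4.93 setter x,y -37.5 53.5 tip z 133.9 rot err [ 0.16 -0.12  0.13] F [ 0.2 -0.  -0.7]
pointer y 10.9 contrast 88.0 width 8.5
```

View pics/r4.png

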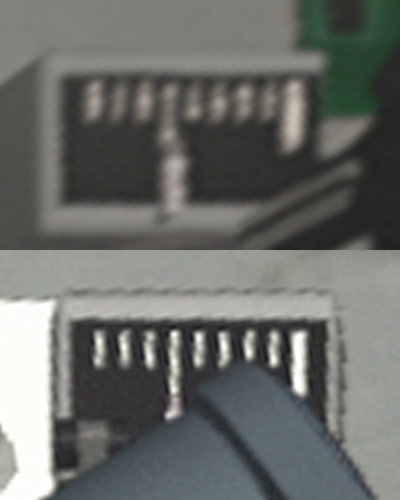

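The pointer is still on 5 (x≈175 in both crops), so that stroke did not hold. I'll repeat it in pieces and measure as it goes.

Emit:
move_arm:
  rows:
    - [0,0,0,-4,0,20,1]
    - [0,0,0,-4,0,40,1]
    - [0,0,0,-9,0,40,1]
    - [0,0,0,-14,0,40,1]
    - [0,0,0,-19,0,40,1]
    - [0,0,0,-24,0,40,1]
    - [0,0,0,-24,0,40,1]

```text
t: 5.62
tcp_pos: [0.4313, 0.2712, 0.1193]
tool_rot: [0.764, 0.645, 0.0, 0.0]
force: [0.0, 0.8, 1.0]
finger_gap: -0.001
gripper_force: 0.0
```

```bash
python3 - <<'E'
from h import *
where(); s=pointer()
E
```

```text
t 5.62 setter x,y -38.1 25.7 tip z 94.3 rot err [ 0.04 -0.01 -0.1 ] F [0.  0.8 1. ]
pointer y 10.9 contrast 88.0 width 8.5
```

Emit:
move_arm:
  rows:
    - [0,0,0,-4,0,0,1]
    - [0,0,0,-8,0,0,1]
    - [0,0,0,-8,0,0,1]

```text
t: 5.92
tcp_pos: [0.4296, 0.2638, 0.1186]
tool_rot: [0.764, 0.645, -0.0, 0.0]
force: [-1.3, -0.5, -0.6]
finger_gap: -0.001
gripper_force: 0.0
```

```bash
python3 - <<'E'
from h import *
where(); s=pointer()
cv2.imwrite('pics/s5.png',cv2.resize(s['img'][130:290,250:430,::-1],None,fx=3.5,fy=3.5,interpolation=cv2.INTER_CUBIC))
E
```

```text
t 5.92 setter x,y -38.5 18.1 tip z 93.6 rot err [-0.    0.01 -0.04] F [-1.3 -0.5 -0.6]
pointer y 4.3 contrast 88.0 width 10.0
```

View pics/s5.png

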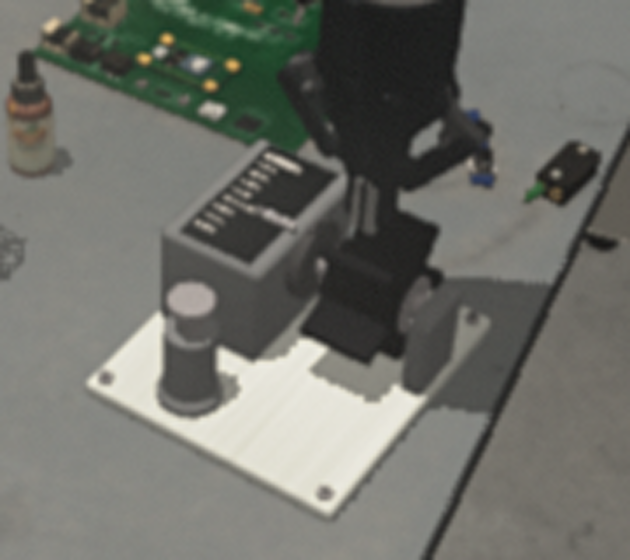

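```bash
python3 - <<'E'
from h import *
d=np.load('pose.npz')
for n in('side',):
    s=snap(n); C=cloud(s); S=np.stack([(C[...,:2]-d['O'])@d['lx'],(C[...,:2]-d['O'])@d['ly'],C[...,2]],-1)*1e3
    k=(S[...,0]>-62)&(S[...,0]<-14)&(np.abs(S[...,1])<70)&(S[...,2]>20)&(S[...,2]<190)
    H,ye,ze=np.histogram2d(S[k][:,1],S[k][:,2],bins=[np.arange(-70,71,5),np.arange(20,191,5)])
    print('cols y -70..65 step5')
    for j in range(len(ze)-2,-1,-1): print(int(ze[j]),''.join('%3d'%min(h,99) if h else '  .' for h in H[:,j]))
    k&=(S[...,2]>130)&(S[...,2]<150)
    print(np.percentile(S[k],[2,50,98],axis=0).round(0))
E
```

```text
cols y -70..65 step5
185   .  .  .  .  .  .  .  .  .  .  .  .  .  .  1  3  .  5  3 26  4  .  .  .  .  .  .  .
180   .  .  .  .  .  .  .  .  .  .  .  .  .  .  .  6  7  5 12 22 12  .  .  .  .  .  .  .
175   .  .  .  .  .  .  .  .  .  .  .  .  .  .  .  .  3  4  7 27  9  .  .  .  .  .  .  .
170   .  .  .  .  .  .  .  .  .  .  .  .  .  .  .  .  .  .  6 21  5  .  .  .  .  .  .  .
165   .  .  .  .  .  .  .  .  .  .  .  .  .  .  .  .  .  .  5 16  .  .  .  .  .  .  .  .
160   .  .  .  .  .  .  .  .  .  .  .  .  .  .  .  .  1  2  8 14  2  .  .  .  .  .  .  .
155   .  .  .  .  .  .  .  .  .  .  .  .  .  .  .  .  2  1 11 13  1  .  .  .  .  .  .  .
150   .  .  .  .  .  .  .  .  .  .  .  .  .  .  .  .  2  2  7 13  1  .  .  .  .  .  .  .
145   .  .  .  .  .  .  .  .  .  .  .  .  .  .  .  .  3  1  8 17  1  .  .  .  .  .  .  .
140   .  .  .  .  .  .  .  .  .  .  .  .  .  .  .  1  1  2  7 15  .  .  .  .  .  .  .  .
135   .  .  .  .  .  .  .  .  .  .  .  .  .  .  .  .  2  .  7 14  .  .  .  .  .  .  .  .
130   .  .  .  .  .  .  .  .  .  .  .  .  .  .  .  .  .  .  3  7  .  .  .  .  .  .  .  .
125   .  . 
[... 1285 characters left out ...]
 3 11 38 37 34 19  .  .  .  .
50   .  .  .  .  1  1  1  .  .  .  .  .  .  .  .  .  .  .  1  1  2  4 18 29  .  .  .  .
45   .  .  .  .  .  .  .  .  .  .  .  .  .  .  .  .  1  .  .  .  .  .  3 11  .  .  .  .
40   .  .  .  .  .  .  .  .  .  .  .  .  .  .  .  .  .  .  .  .  .  .  .  .  .  .  .  .
35   .  .  .  .  .  .  .  .  .  .  .  .  .  1  1  2  .  .  .  .  .  .  .  .  .  .  .  .
30   .  .  .  .  .  .  .  .  .  .  .  .  .  .  5  2  .  .  .  .  .  .  .  .  .  .  .  .
25   .  .  .  .  .  .  .  .  .  .  .  .  .  .  9  .  .  .  .  .  .  .  .  .  .  .  .  .
20   .  .  .  .  .  .  .  .  .  .  .  .  .  1  8  2  .  .  .  .  .  .  .  .  .  .  .  .
[[-51.  11. 132.]
 [-43.  26. 142.]
 [-26.  30. 150.]]
```

```bash
python3 - <<'E'
from h import *
d=np.load('pose.npz'); s=snap('side'); W=lambda x,y,z: np.array([*(d['O']+x/1e3*d['lx']+y/1e3*d['ly']),z/1e3])
for z in (93,108,127,145): print(z,np.round(proj(s,W(-38,29,z))), np.round(proj(s,W(-38,18,z))))
print('rotvec state',readout.sense()['q'].round(3))
C=cloud(s); S=np.stack([(C[...,:2]-d['O'])@d['lx'],(C[...,:2]-d['O'])@d['ly'],C[...,2]],-1)*1e3
u=int(proj(s,W(-38,29,110))[0])
for v in range(165,225,2): print(v,s['img'][v,u].tolist(),S[v,u].round(0).tolist())
cv2.imwrite('pics/s6.png',cv2.resize(s['img'][150:230,310:400,::-1],None,fx=7,fy=7,interpolation=cv2.INTER_CUBIC))
E
```

```text
93 [351. 209.] [353. 206.]
108 [351. 204.] [354. 201.]
127 [352. 197.] [355. 194.]
145 [353. 191.] [355. 188.]
rotvec state [0.33  0.525 1.828 0.    0.789 0.497]
165 [37, 36, 36] [-32.0, 36.0, 212.0]
167 [37, 38, 35] [-31.0, 33.0, 205.0]
169 [36, 37, 35] [-33.0, 34.0, 201.0]
171 [37, 38, 37] [-32.0, 33.0, 195.0]
173 [38, 40, 38] [-30.0, 28.0, 186.0]
175 [37, 38, 37] [-30.0, 28.0, 181.0]
177 [40, 41, 39] [-31.0, 29.0, 177.0]
179 [38, 39, 37] [-33.0, 31.0, 174.0]
181 [73, 72, 69] [-32.0, 28.0, 166.0]
183 [78, 76, 72] [-33.0, 30.0, 163.0]
185 [79, 77, 74] [-34.0, 30.0, 159.0]
187 [81, 78, 74] [-33.0, 28.0, 151.0]
189 [81, 80, 76] [-35.0, 30.0, 148.0]
191 [88, 85, 81] [-34.0, 28.0, 141.0]
193 [90, 88, 84] [-35.0, 30.0, 138.0]
195 [78, 78, 74] [-13.0, -15.0, 88.0]
197 [51, 51, 48] [-16.0, -9.0, 89.0]
199 [39, 37, 36] [-18.0, -7.0, 85.0]
201 [39, 40, 38] [-22.0, 1.0, 87.0]
203 [46, 45, 44] [-36.0, 27.0, 108.0]
205 [49, 47, 45] [-38.0, 30.0, 106.0]
207 [40, 41, 39] [-39.0, 31.0, 102.0]
209 [37, 36, 34] [-34.0, 19.0, 84.0]
211 [37, 36, 35] [-32.0, 15.0, 75.0]
213 [39, 38, 37] [-34.0, 18.0, 72.0]
215 [36, 35, 35] [-36.0, 20.0, 69.0]
217 [39, 39, 37] [nan, nan, nan]
219 [46, 45, 44] [-40.0, 27.0, 65.0]
221 [49, 48, 47] [-41.0, 29.0, 61.0]
223 [50, 47, 48] [-45.0, 35.0, 63.0]
```

View pics/s6.png

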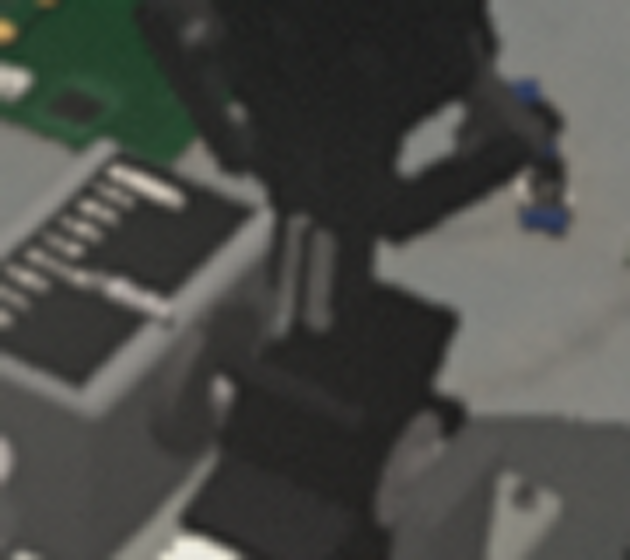

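Depth shows the real fingertips at z≈135 mm, about 42 mm higher than the TCP reading implies. They passed over the wings without touching them, and the pointer is still on 5. I'll use the camera-based height, step back to y=50 and descend with force checks.

Emit:
move_arm:
  rows:
    - [0,0,0,16,0,0,1]
    - [0,0,0,33,0,0,1]
    - [0,0,0,33,0,12,1]
    - [0,0,0,33,0,20,1]
    - [0,0,0,33,0,28,1]
    - [0,0,0,33,0,28,1]

```text
t: 6.57
tcp_pos: [0.4338, 0.2961, 0.0886]
tool_rot: [0.764, 0.645, -0.002, -0.001]
force: [0.1, -0.5, -0.3]
finger_gap: 0.002
gripper_force: 0.0
```

```bash
cat >> h.py <<'E'
def tipz():
    d=np.load('pose.npz'); s=snap('side'); st=readout.sense(); p=(st['tcp_pos'][:2]-d['O']); x0,y0=p@d['lx'],p@d['ly']
    C=cloud(s); S=np.stack([(C[...,:2]-d['O'])@d['lx'],(C[...,:2]-d['O'])@d['ly'],C[...,2]],-1)
    k=(np.abs(S[...,0]-x0)<.022)&(S[...,1]>y0-.005)&(S[...,1]<y0+.02)&(S[...,2]>.07)&(S[...,2]<.22)
    z=S[k]; H,e=np.histogram(z[:,2]*1e3,bins=np.arange(70,221,5)); print('finger z hist',dict(zip(e[:-1].tolist(),H.tolist())),'y front',np.percentile(z[:,1]*1e3,[5,50,95]).round(0))
E
python3 - <<'E'
from h import *
where(); tipz()
E
```

```text
t 6.57 setter x,y -39.8 50.7 tip z 63.6 rot err [-0.21  0.13 -0.04] F [ 0.1 -0.5 -0.3]
finger z hist {70: 0, 75: 0, 80: 0, 85: 0, 90: 0, 95: 1, 100: 10, 105: 26, 110: 20, 115: 22, 120: 28, 125: 24, 130: 22, 135: 22, 140: 25, 145: 45, 150: 46, 155: 27, 160: 17, 165: 36, 170: 36, 175: 32, 180: 41, 185: 39, 190: 36, 195: 40, 200: 53, 205: 43, 210: 7, 215: 2} y front [53. 61. 69.]
```

Tip is now at about z 103. I'll go down 10 mm more and push, in two halves.

Emit:
move_arm:
  rows:
    - [0,0,0,0,1,6,1]
    - [0,0,0,0,1,10,1]
    - [0,0,0,-4,1,10,1]
    - [0,0,0,-8,1,10,1]
    - [0,0,0,-12,1,10,1]
    - [0,0,0,-15,1,10,1]
    - [0,0,0,-15,1,10,1]

```text
t: 7.2
tcp_pos: [0.4354, 0.2858, 0.0821]
tool_rot: [0.765, 0.644, 0.005, -0.002]
force: [-2.2, 15.7, 4.8]
finger_gap: 0.003
gripper_force: 7.3
```

```bash
python3 - <<'E'
from h import *
where(); pointer()
E
```

```text
t 7.2 setter x,y -36.4 40.8 tip z 57.1 rot err [ 0.2  -0.55 -0.32] F [-2.2 15.7  4.8]
pointer y 9.7 contrast 85.0 width 9.0
```

Emit:
move_arm:
  rows:
    - [0,0,0,-4,0,0,1]
    - [0,0,0,-8,0,0,1]
    - [0,0,0,-12,0,0,1]
    - [0,0,0,-12,0,0,1]

```text
t: 7.58
tcp_pos: [0.4312, 0.269, 0.0805]
tool_rot: [0.764, 0.645, -0.001, 0.0]
force: [0.0, 0.4, -0.1]
finger_gap: 0.001
gripper_force: 0.0
```

```bash
python3 - <<'E'
from h import *
where(); pointer()
E
```

```text
t 7.58 setter x,y -37.8 23.5 tip z 55.5 rot err [-0.05  0.06 -0.06] F [ 0.   0.4 -0.1]
pointer y 2.5 contrast 88.0 width 7.5
```

Emit:
move_arm:
  rows:
    - [0,0,0,-5,0,0,1]
    - [0,0,0,-9,0,0,1]
    - [0,0,0,-13,0,0,1]
    - [0,0,0,-17,0,0,1]
    - [0,0,0,-21,0,0,1]
    - [0,0,0,-24,0,0,1]
    - [0,0,0,-25,0,0,1]
    - [0,0,0,-25,0,0,1]

```text
t: 8.3
tcp_pos: [0.4272, 0.2446, 0.0803]
tool_rot: [0.764, 0.645, -0.001, -0.0]
force: [-0.8, 0.5, -0.7]
finger_gap: -0.006
gripper_force: 0.0
```

```bash
python3 - <<'E'
from h import *
where(); pointer()
E
```

```text
t 8.3 setter x,y -37.6 -1.2 tip z 55.3 rot err [-0.06  0.06 -0.06] F [-0.8  0.5 -0.7]
pointer y -9.8 contrast 80.0 width 8.0
```

Pointer is at 3. Lift out straight, then take the next wing for 3→1.

Emit:
move_arm:
  rows:
    - [0,0,0,3,0,0,1]
    - [0,0,0,3,0,-20,1]
    - [0,0,0,3,0,-35,1]
    - [0,0,0,3,0,-35,1]
    - [0,0,0,3,0,-35,1]
    - [0,0,0,30,0,-35,1]
    - [0,0,0,51,0,-35,1]
    - [0,0,0,51,0,-35,1]
    - [0,0,0,51,0,-20,1]
    - [0,0,0,51,0,0,1]
    - [0,0,0,51,0,0,1]

```text
t: 9.27
tcp_pos: [0.4332, 0.2943, 0.077]
tool_rot: [0.764, 0.646, -0.004, -0.001]
force: [-1.2, -0.7, -0.6]
finger_gap: -0.002
gripper_force: 0.0
```

```bash
python3 - <<'E'
from h import *
where(); pointer()
E
```

```text
t 9.27 setter x,y -40.0 48.9 tip z 52.0 rot err [-0.39  0.25 -0.01] F [-1.2 -0.7 -0.6]
pointer y 28.7 contrast 4.0 width 38.0
```

Emit:
move_arm:
  rows:
    - [0,0,0,-5,0,0,1]
    - [0,0,0,-10,0,0,1]
    - [0,0,0,-14,0,0,1]
    - [0,0,0,-18,0,0,1]
    - [0,0,0,-22,0,0,1]
    - [0,0,0,-26,0,0,1]
    - [0,0,0,-27,0,0,1]
    - [0,0,0,-27,0,0,1]

```text
t: 9.98
tcp_pos: [0.4313, 0.2682, 0.0806]
tool_rot: [0.764, 0.645, -0.0, 0.0]
force: [-0.1, 0.0, -0.3]
finger_gap: 0.003
gripper_force: 0.0
```

Emit:
move_arm:
  rows:
    - [0,0,0,-5,0,0,1]
    - [0,0,0,-9,0,0,1]
    - [0,0,0,-13,0,0,1]
    - [0,0,0,-17,0,0,1]
    - [0,0,0,-21,0,0,1]
    - [0,0,0,-24,0,0,1]
    - [0,0,0,-25,0,0,1]
    - [0,0,0,-25,0,0,1]

```text
t: 10.65
tcp_pos: [0.4271, 0.2437, 0.0803]
tool_rot: [0.764, 0.645, -0.001, -0.0]
force: [-0.4, 0.1, -0.1]
finger_gap: 0.001
gripper_force: 0.0
```

```bash
python3 - <<'E'
from h import *
where(); pointer()
E
```

```text
t 10.65 setter x,y -37.6 -2.1 tip z 55.3 rot err [-0.05  0.05 -0.06] F [-0.4  0.1 -0.1]
pointer y -29.7 contrast 88.0 width 8.0
```

Pointer is at 1. Same again for 1→0, stopping with the wing just past upright.

Emit:
move_arm:
  rows:
    - [0,0,0,3,0,0,1]
    - [0,0,0,3,0,-20,1]
    - [0,0,0,3,0,-35,1]
    - [0,0,0,3,0,-35,1]
    - [0,0,0,3,0,-35,1]
    - [0,0,0,30,0,-35,1]
    - [0,0,0,52,0,-35,1]
    - [0,0,0,52,0,-35,1]
    - [0,0,0,52,0,-20,1]
    - [0,0,0,52,0,0,1]
    - [0,0,0,52,0,0,1]

```text
t: 11.62
tcp_pos: [0.4332, 0.2944, 0.077]
tool_rot: [0.764, 0.646, -0.004, -0.001]
force: [-0.5, -0.9, -1.1]
finger_gap: 0.002
gripper_force: 0.0
```

Emit:
move_arm:
  rows:
    - [0,0,0,-5,0,0,1]
    - [0,0,0,-10,0,0,1]
    - [0,0,0,-14,0,0,1]
    - [0,0,0,-18,0,0,1]
    - [0,0,0,-22,0,0,1]
    - [0,0,0,-26,0,0,1]
    - [0,0,0,-30,0,0,1]
    - [0,0,0,-33,0,0,1]
    - [0,0,0,-33,0,0,1]
    - [0,0,0,-33,0,0,1]

```text
t: 12.45
tcp_pos: [0.4304, 0.2626, 0.0803]
tool_rot: [0.764, 0.645, -0.0, -0.0]
force: [-0.5, -0.2, 0.6]
finger_gap: 0.003
gripper_force: 0.0
```

```bash
python3 - <<'E'
from h import *
where(); pointer()
E
```

```text
t 12.45 setter x,y -37.5 17.1 tip z 55.3 rot err [-0.04  0.03 -0.07] F [-0.5 -0.2  0.6]
pointer y 32.8 contrast 4.0 width 32.5
```

Emit:
move_arm:
  rows:
    - [0,0,0,4,0,0,1]
    - [0,0,0,4,0,-30,1]
    - [0,0,0,8,0,-60,1]
    - [0,0,0,40,0,-80,1]
    - [0,0,0,70,0,-90,1]
    - [0,0,0,70,0,-90,1]
    - [0,0,0,70,0,-90,1]

```text
t: 13.08
tcp_pos: [0.4427, 0.3339, 0.1711]
tool_rot: [0.763, 0.647, 0.001, 0.0]
force: [-0.7, 0.0, 0.7]
finger_gap: 0.0
gripper_force: 0.0
```

```bash
python3 - <<'E'
from h import *
where(); s=pointer(); t=pointer('top')
d=np.load('pose.npz'); O,lx,ly=d['O'],d['lx'],d['ly']
def rect(s):
    g=np.float32([[x,y] for x in(-.1,.1) for y in(-.08,.14)])
    src=np.float32([proj(s,[*(O+x*lx+y*ly),.095]) for x,y in g]); dst=np.float32([[(.14-y)*2500,(.1-x)*2500] for x,y in g])
    return cv2.warpPerspective(s['img'],cv2.getPerspectiveTransform(src,dst),(550,500),flags=cv2.INTER_CUBIC)[:290,150:,::-1]
cv2.imwrite('pics/r7.png',np.vstack([rect(s),rect(t)]))
E
```

```text
t 13.08 setter x,y -37.2 89.5 tip z 146.1 rot err [ 0.12 -0.07  0.13] F [-0.7  0.   0.7]
pointer y -28.8 contrast 20.0 width 8.0
pointer y -39.5 contrast 164.0 width 5.5
```

View pics/r7.png

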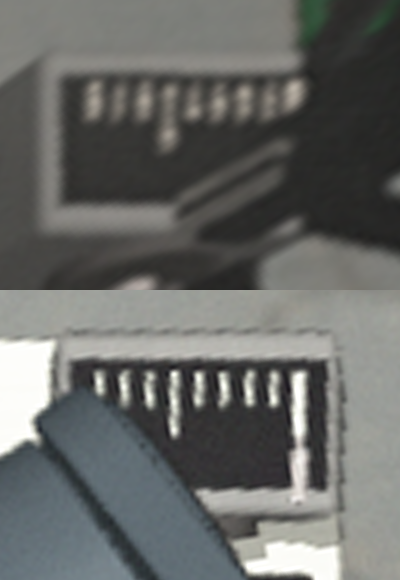

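Top view: pointer at −39.5 on the long mark 0. Now go to the −y side of the upright wing and bring it up one click.

Emit:
move_arm:
  rows:
    - [0,0,0,-35,0,0,1]
    - [0,0,0,-70,0,0,1]
    - [0,0,0,-100,0,0,1]
    - [0,0,0,-111,0,0,1]
    - [0,0,0,-111,0,0,1]
    - [0,0,0,-111,0,25,1]
    - [0,0,0,-111,0,50,1]
    - [0,0,0,-111,0,70,1]
    - [0,0,0,-111,0,82,1]
    - [0,0,0,-111,0,90,1]
    - [0,0,0,-111,0,90,1]
    - [0,0,0,-111,0,90,1]

```text
t: 14.18
tcp_pos: [0.4239, 0.2233, 0.0801]
tool_rot: [0.764, 0.646, -0.0, -0.0]
force: [0.2, 0.2, 0.4]
finger_gap: 0.001
gripper_force: 0.0
```

```bash
python3 - <<'E'
from h import *
where(); pointer('top')
E
```

```text
t 14.18 setter x,y -37.3 -22.8 tip z 55.1 rot err [-0.03  0.   -0.02] F [0.2 0.2 0.4]
pointer y -39.5 contrast 159.0 width 5.5
```

Emit:
move_arm:
  rows:
    - [0,0,0,4,0,0,1]
    - [0,0,0,8,0,0,1]
    - [0,0,0,11,0,0,1]
    - [0,0,0,14,0,0,1]
    - [0,0,0,17,0,0,1]
    - [0,0,0,20,0,0,1]
    - [0,0,0,20,0,0,1]

```text
t: 14.82
tcp_pos: [0.4277, 0.2434, 0.0809]
tool_rot: [0.764, 0.645, 0.001, 0.0]
force: [-0.1, 0.4, 0.1]
finger_gap: -0.001
gripper_force: 0.0
```

```bash
python3 - <<'E'
from h import *
where(); pointer('top')
E
```

```text
t 14.82 setter x,y -36.9 -2.3 tip z 55.9 rot err [ 0.09 -0.07 -0.03] F [-0.1  0.4  0.1]
pointer y -32.5 contrast 148.0 width 4.5
```

Emit:
move_arm:
  rows:
    - [0,0,0,2,0,0,1]
    - [0,0,0,2,0,0,1]
    - [0,0,0,-2,0,0,1]
    - [0,0,0,-2,0,0,1]

```text
t: 15.2
tcp_pos: [0.4264, 0.2402, 0.0803]
tool_rot: [0.764, 0.645, -0.0, -0.0]
force: [0.4, 0.9, -0.3]
finger_gap: 0.004
gripper_force: 0.0
```

```bash
python3 - <<'E'
from h import *
where(); pointer('top')
E
```

```text
t 15.2 setter x,y -37.7 -5.7 tip z 55.3 rot err [-0.03  0.02 -0.03] F [ 0.4  0.9 -0.3]
pointer y -30.7 contrast 137.0 width 4.0
```

Pointer is at 1. Take the next wing, at −36°, and move to 2.

Emit:
move_arm:
  rows:
    - [0,0,0,4,0,0,1]
    - [0,0,0,4,0,-20,1]
    - [0,0,0,4,0,-35,1]
    - [0,0,0,4,0,-35,1]
    - [0,0,0,4,0,-35,1]
    - [0,0,0,-25,0,-35,1]
    - [0,0,0,-45,0,-35,1]
    - [0,0,0,-45,0,-35,1]
    - [0,0,0,-45,0,-20,1]
    - [0,0,0,-45,0,-5,1]
    - [0,0,0,-45,0,0,1]
    - [0,0,0,-45,0,0,1]

```text
t: 16.25
tcp_pos: [0.4182, 0.1962, 0.0789]
tool_rot: [0.764, 0.645, -0.002, -0.001]
force: [0.7, 0.5, -0.2]
finger_gap: 0.001
gripper_force: 0.0
```

Emit:
move_arm:
  rows:
    - [0,0,0,5,0,0,1]
    - [0,0,0,9,0,0,1]
    - [0,0,0,13,0,0,1]
    - [0,0,0,17,0,0,1]
    - [0,0,0,21,0,0,1]
    - [0,0,0,25,0,0,1]
    - [0,0,0,27,0,0,1]
    - [0,0,0,27,0,0,1]

```text
t: 16.92
tcp_pos: [0.4243, 0.2239, 0.0807]
tool_rot: [0.764, 0.646, 0.001, 0.0]
force: [0.9, 0.4, -0.0]
finger_gap: -0.0
gripper_force: 0.0
```

```bash
python3 - <<'E'
from h import *
where(); pointer('top')
E
```

```text
t 16.92 setter x,y -37.0 -22.1 tip z 55.7 rot err [ 0.08 -0.06  0.02] F [ 0.9  0.4 -0. ]
pointer y -21.2 contrast 103.0 width 5.0
```

Pointer is at 2. Push one more click the same way as 0→1.

Emit:
move_arm:
  rows:
    - [0,0,0,4,0,0,1]
    - [0,0,0,8,0,0,1]
    - [0,0,0,11,0,0,1]
    - [0,0,0,14,0,0,1]
    - [0,0,0,17,0,0,1]
    - [0,0,0,20,0,0,1]
    - [0,0,0,22,0,0,1]
    - [0,0,0,22,0,0,1]
    - [0,0,0,19,0,0,1]
    - [0,0,0,19,0,0,1]

```text
t: 17.8
tcp_pos: [0.427, 0.2417, 0.0804]
tool_rot: [0.764, 0.645, 0.0, -0.0]
force: [-1.3, 1.4, 1.0]
finger_gap: -0.001
gripper_force: 0.5
```

```bash
python3 - <<'E'
from h import *
where(); pointer('side'); pointer('top')
E
```

```text
t 17.8 setter x,y -37.4 -4.1 tip z 55.4 rot err [ 0.02 -0.03 -0.04] F [-1.3  1.4  1. ]
pointer y -14.5 contrast 81.0 width 9.0
pointer y -9.7 contrast 101.0 width 4.0
```

Emit:
move_arm:
  rows:
    - [0,0,0,1,0,0,1]
    - [0,0,0,1,0,-20,1]
    - [0,0,0,1,0,-50,1]
    - [0,0,0,1,0,-80,1]
    - [0,0,0,1,0,-80,1]
    - [0,0,0,35,20,-80,1]
    - [0,0,0,70,40,-80,1]
    - [0,0,0,95,60,-80,1]
    - [0,0,0,104,67,-80,1]
    - [0,0,0,104,67,-80,1]
    - [0,0,0,104,67,-80,1]

```text
t: 18.82
tcp_pos: [0.5094, 0.3326, 0.1594]
tool_rot: [0.764, 0.646, -0.001, -0.0]
force: [-0.5, -0.7, -0.1]
finger_gap: 0.001
gripper_force: 0.0
```

```bash
python3 - <<'E'
from h import *
where(); tipz(); s=pointer('side'); t=pointer('top')
d=np.load('pose.npz'); O,lx,ly=d['O'],d['lx'],d['ly']
def rect(s):
    g=np.float32([[x,y] for x in(-.1,.1) for y in(-.08,.14)])
    src=np.float32([proj(s,[*(O+x*lx+y*ly),.095]) for x,y in g]); dst=np.float32([[(.14-y)*2500,(.1-x)*2500] for x,y in g])
    return cv2.warpPerspective(s['img'],cv2.getPerspectiveTransform(src,dst),(550,500),flags=cv2.INTER_CUBIC)[:290,150:,::-1]
cv2.imwrite('pics/r8.png',np.vstack([rect(s),rect(t)]))
E
```

```text
t 18.82 setter x,y 28.8 99.2 tip z 134.4 rot err [-0.12  0.09 -0.  ] F [-0.5 -0.7 -0.1]
finger z hist {70: 40, 75: 7, 80: 0, 85: 17, 90: 71, 95: 24, 100: 0, 105: 0, 110: 0, 115: 0, 120: 0, 125: 0, 130: 0, 135: 0, 140: 0, 145: 0, 150: 0, 155: 0, 160: 0, 165: 0, 170: 10, 175: 17, 180: 31, 185: 26, 190: 30, 195: 35, 200: 24, 205: 22, 210: 26, 215: 39} y front [ 96. 107. 112.]
pointer y -19.6 contrast 61.0 width 11.0
pointer y -30.7 contrast 39.0 width 33.0
```

View pics/r8.png

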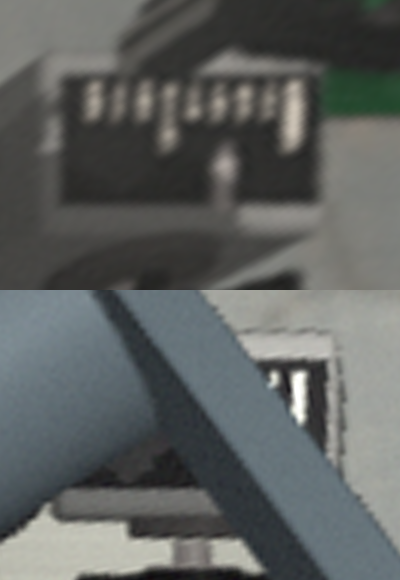

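The side crop puts the pointer at x≈225, which is setter y≈−10, so it reads 3. Now press the plunger gradually.

Emit:
move_arm:
  rows:
    - [0,0,0,1,1,25,1]
    - [0,0,0,1,1,50,1]
    - [0,0,0,1,1,65,1]
    - [0,0,0,1,1,74,1]
    - [0,0,0,1,1,79,1]
    - [0,0,0,1,1,83,1]
    - [0,0,0,1,1,83,1]
    - [0,0,0,1,1,83,1]

```text
t: 19.63
tcp_pos: [0.51, 0.3327, 0.0785]
tool_rot: [0.764, 0.645, -0.002, -0.0]
force: [-3.8, -2.9, 6.1]
finger_gap: 0.002
gripper_force: 3.3
```

```bash
python3 - <<'E'
from h import *
where()
E
```

```text
t 19.63 setter x,y 29.4 99.4 tip z 53.5 rot err [-0.14  0.12 -0.03] F [-3.8 -2.9  6.1]
```

Emit:
move_arm:
  rows:
    - [0,0,0,0,0,4,1]
    - [0,0,0,0,0,8,1]
    - [0,0,0,0,0,11,1]
    - [0,0,0,0,0,13,1]
    - [0,0,0,0,0,13,1]
    - [0,0,0,0,0,13,1]

```text
t: 20.13
tcp_pos: [0.5108, 0.3332, 0.0716]
tool_rot: [0.764, 0.646, 0.0, 0.0]
force: [-11.1, -6.9, 36.7]
finger_gap: -0.002
gripper_force: 18.2
```

```bash
python3 - <<'E'
from h import *
where()
E
```

```text
t 20.13 setter x,y 30.1 100.0 tip z 46.6 rot err [0.05 0.02 0.01] F [-11.1  -6.9  36.7]
```

Clearly on the hard stop at 37 N. Hold briefly, then release upward.

Emit:
move_arm:
  rows:
    - [0,0,0,0,0,0,1]
    - [0,0,0,0,0,0,1]
    - [0,0,0,0,0,-8,1]
    - [0,0,0,0,0,-18,1]
    - [0,0,0,0,0,-50,1]
    - [0,0,0,0,0,-90,1]
    - [0,0,0,0,0,-120,1]
    - [0,0,0,0,0,-120,1]
    - [0,0,0,0,0,-120,1]
    - [0,0,0,0,0,-120,1]

```text
t: 20.97
tcp_pos: [0.5112, 0.3335, 0.1848]
tool_rot: [0.764, 0.645, 0.0, 0.0]
force: [0.6, 0.0, -0.6]
finger_gap: -0.003
gripper_force: 0.0
```

```bash
python3 - <<'E'
from h import *
where(); tipz(); s=snap('side')
d=np.load('pose.npz'); O,lx,ly=d['O'],d['lx'],d['ly']
ys=np.arange(-50,51,1.); v=[]
for x in np.arange(30,42,1.):
    uv=np.float32([proj(s,[*(O+x/1e3*lx+y/1e3*ly),.095]) for y in ys])
    v.append(cv2.remap(s['img'].min(2).astype(np.float32),uv[:,0],uv[:,1],cv2.INTER_LINEAR).ravel())
v=np.median(v,0); print([(int(y),int(a)) for y,a in zip(ys,v)][::2])
C=cloud(s); S=(C[...,:2]-O)@np.stack([lx,ly],1)*1e3
k=(np.hypot(S[...,0]-30,S[...,1]-100)<9)&(C[...,2]>.07)&(C[...,2]<.12); print('cap z',np.median(C[k][:,2]),k.sum())
E
```

```text
t 20.97 setter x,y 30.4 100.5 tip z 159.8 rot err [ 0.03 -0.02 -0.04] F [ 0.6  0.  -0.6]
finger z hist {70: 43, 75: 5, 80: 2, 85: 13, 90: 69, 95: 22, 100: 0, 105: 0, 110: 0, 115: 0, 120: 0, 125: 0, 130: 0, 135: 0, 140: 0, 145: 0, 150: 0, 155: 0, 160: 0, 165: 0, 170: 0, 175: 0, 180: 0, 185: 0, 190: 0, 195: 6, 200: 24, 205: 28, 210: 26, 215: 30} y front [ 97. 107. 113.]
[(-50, 105), (-48, 85), (-46, 64), (-44, 50), (-42, 45), (-40, 45), (-38, 45), (-36, 46), (-34, 47), (-32, 47), (-30, 46), (-28, 45), (-26, 46), (-24, 46), (-22, 46), (-20, 45), (-18, 47), (-16, 61), (-14, 84), (-12, 114), (-10, 125), (-8, 115), (-6, 94), (-4, 66), (-2, 51), (0, 45), (2, 45), (4, 45), (6, 44), (8, 44), (10, 45), (12, 46), (14, 47), (16, 49), (18, 49), (20, 49), (22, 48), (24, 48), (26, 48), (28, 49), (30, 49), (32, 49), (34, 49), (36, 49), (38, 50), (40, 50), (42, 49), (44, 50), (46, 50), (48, 48), (50, 47)]
cap z 0.09292664601867408 63
```

Pointer peaks at y ≈ −10 (mark 3), the cap is back up (z 93, same as at the start), and the arm is clear. Handing in.

```bash
python3 -c "
from h import *
print(order.sign_off())"
```

```text
the job is handed in; nothing more can be done
None
```

I turned the sleeve back to 0, brought it up click by click to 3, pressed the plunger to its stop and let it spring back; I handed the job in at about 21 s with the pointer at mark 3 and the arm clear, and no verdict was returned.

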